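# Pack the rice cakes in the carrier and slide it into the dispatch bay

### The job

Pack the rice cakes for dispatch: squeeze the two orange buttons on the handle of the cake carrier, lift its clear cover off and set it aside, and stand every rice cake from the slatted wooden board upright on the carrier's tray. Put the cover back, latched on both sides, then slide the carrier squarely in under the steel riser shelf, until it meets the rail at the back, without knocking over or pushing about the jars on the shelf.

Things in the scene. Friction and masses are not known exactly. Their poses are not given: they have to be found in the camera images.
- carrier_base: white plastic tray of the cake carrier, loose on the table, 286 mm long (y) by 142 mm (x), 168 mm over its catches, about 0.5 kg; origin at the centre of its underside, z up. A rim flared outward stands round it to z = 19 mm; the cover drops inside with about 3 mm play at the floor, 5 mm at the rim's top. It slides when pushed or dragged; half a turn makes no difference
- tray_floor (a point): centre of the tray's floor, 6 mm above its underside. Under the cover there is room for 114 mm (x) by 258 mm (y), 44 mm high: up to four cakes in one row along y, 62 mm apart (y = -93, -31, 31, 93 mm; x = 0)
- catch_a (a point): catch on the tray's -x side (another on the +x side): it breaks the rim at x = -84 to -72.5 mm, y = -27 to 27 mm, stands 20 mm high, and its lip overhangs inward at z = 16 to 20 mm; this point is the inner edge of the lip. A tongue of the cover springs out under it
- carrier_lid: clear cover of the carrier, open below, 264 mm long (y), 120 mm wide (x), 48 mm high without its handle, 0.36 kg; origin at the centre of its open underside, z up. Fitted, it stands on the tray's floor, origin 6 mm above the tray's, either way round; it starts fitted and latched. It can be set down as it is on the table, free to the left
- handle (a point): centre of the squeeze handle, 76 mm above the underside of the cover: grey block 44 mm (x) by 70 mm (y), z = 52 to 94 mm, an orange button on each x side. Straps run from the buttons over the top (up to z = 53 mm) and down outside the walls to the tongues (44 mm wide, tips 77 mm from the centre, z = 3 to 8 mm)
- button_a (a joint): orange button on the -x side of the handle: 0 = out, 0.008 m = fully in, toward +x of the cover; 2 N to start, 6 N fully in, firm stop. Its tongue is clear of the catch from 0.0055 on. Cover and tray hold together unless both buttons are in; to fit the cover, squeeze both until it stands on the floor, then let go
- button_b (a joint): the same button on the +x side, pressed toward -x of the cover. Over their outer faces the buttons measure 62 mm when out, 46 mm when in; pinched between two fingers they carry the cover
- button_a_pad (a point): centre of the outer face of button a: 31 mm from the handle's centre, 76 mm above the underside of the cover; the face is 34 mm wide and 28 mm high
- button_b_pad (a point): centre of the outer face of button b, likewise
- slat_board: slatted wooden board 246 mm (x) by 279 mm (y), top 28 mm above the table, fixed; origin at the centre of its underside. The cakes to pack start on it (those on the wire rack behind it stay)
- cake_1: steamed rice cake, white with a pink print on top, 51 x 52 mm at its foot, slightly narrower on top, 35 mm high, 0.066 kg; origin at the centre of its underside, z up, its sides square to its x and y axes; take it by two opposite sides. Two to four of the cakes are present, the others absent
- cake_2: steamed rice cake, white with a pink print on top, 51 x 52 mm at its foot, slightly narrower on top, 35 mm high, 0.066 kg; origin at the centre of its underside, z up, its sides square to its x and y axes; take it by two opposite sides. Two to four of the cakes are present, the others absent
- cake_3: steamed rice cake, white with a pink print on top, 51 x 52 mm at its foot, slightly narrower on top, 35 mm high, 0.066 kg; origin at the centre of its underside, z up, its sides square to its x and y axes; take it by two opposite sides. Two to four of the cakes are present, the others absent
- cake_4: steamed rice cake, white with a pink print on top, 51 x 52 mm at its foot, slightly narrower on top, 35 mm high, 0.066 kg; origin at the centre of its underside, z up, its sides square to its x and y axes; take it by two opposite sides. Two to four of the cakes are present, the others absent
- riser: fixed steel riser shelf, origin at the centre of its foot, its front to -x. Shelf plate 110 mm deep (x = -55 to 55 mm) and 380 mm wide, underside 135 mm and top 145 mm above the table; side panels leave a gap 330 mm wide (y = -165 to 165 mm). A low back rail (z = 4 to 28 mm) with its front face at x = 40 mm stops the carrier
- bay (a point): on the table under the riser: where the origin of the tray lies when the carrier stands home against the rail, with its long axis across (43 mm in front of the riser's centre; the tray's x axis along the riser's x axis, its near rim then stands 59 mm in front of the shelf's front edge)
- jar_rose: glass jar with cream lid and a pink band, 59 mm wide, 64 mm high, standing on the riser shelf, origin at the centre of its foot; not to be disturbed
- jar_tea: glass jar with cream lid and a green band, 59 mm wide, 64 mm high, standing on the riser shelf, origin at the centre of its foot; not to be disturbed
- jar_cocoa: glass jar with red lid, 53 mm wide, 56 mm high, standing on the riser shelf, origin at the centre of its foot; not to be disturbed
- spice_jar_3: white spice jar with black cap, 41 mm wide, 96 mm high, standing on the riser shelf, origin at the centre of its foot; not to be disturbed
Things that resemble listed ones, but are neither listed nor needed, are in the scene too. Leave any blue or purple look-alike of the cake_2 alone.

How it is judged:
By the outcome, as a careful person would: the job done as asked, in the order asked, and still so for the second after the job is handed in, with the robot touching nothing.
Of cake_1, cake_2, cake_3, cake_4 only 2 to 4 are there at a start; the rules pass over those that are not, and their reading is None.
At some moment in a run one of cake_1, cake_2, cake_3, cake_4, carrier_lid may be knocked a few centimetres aside while the robot is not near it.
It also fails if it takes over 210 s, if anything falls off the work surface, if the arm or the gripper's body presses on something with over 40 N, if the wrist force passes 120 N, or if a joint passes its speed limit or range.

### The arm

A 6-joint arm with a two-finger parallel gripper is mounted at the origin on a cart in front of the work surface, level with it; the furniture and walls round the work are solid. World frame = base frame: x ahead of the robot, y to its left, z up, the work surface at z = 0. Lengths are in m, angles in rad, forces in N, time in s.
With the tool pointing down it reaches from about 0.275 to 0.775 m from the base axis. Payload 14.6 kg.
Tool frame: the origin (TCP) lies at the very end of the fingers, on their centre line; the grasp point (between the pads) lies 19 mm behind it (manip.pinch_z is the distance from the TCP to the grasp point, in m); z points along the fingers, y is the line along which they close (so a half turn about z gives the same grasp; the last joint's range is limited). The gripper opens to 85 mm and grips with 20 to 120 N. Pads are 22 mm wide; open, the fingers measure 114 mm over their backs; the gripper's body (76 mm by 85 mm) begins 54 mm behind the grasp point. The pads swing forward as they close: fully open they stand 13 mm farther back than shut.
Start: joints at [-1.336, 0.263, -0.048, 1.259, 0, 1.415], TCP at [0.199, -0.486, 0.231] pointing down, gripper open.
Joint ranges: [-2.65, 2.65], [-0.89, 1.7], [-1.18, 1.37], [-2.13, 2.11], [-1.35, 1.29], [-3.14, 3.14]. Speed limits (rad/s): [1.89, 1.89, 2.57, 2.79, 3.14, 3.14].

### API

Orientations are given as a 3x3 rotation matrix whose columns are the frame's x, y, z axes.
In Python, from rig import manip, vision gives the robot as it stands.
- The arm moves only by the tool drive_tool, never from a script. Its argument "rows" is one flat list of numbers, 6 for each row, row after row: the shift along the world's x, y, z in units of 30 mm (1.0 is 30 mm), then the turn, a rotation vector about the world's x, y, z in rad. In form: [x, y, z, ax, ay, az, x, y, z, ax, ay, az, ...]. A call has 1 to 10 rows; each row is the pose to reach, as a shift and turn from the pose commanded when the call began; what a row does not reach only later rows make up. A row lasts 1/12 s, in which the tool goes at most 41.7 mm and 7.16 degrees, less where a joint would pass 70% of its speed; a pose out of reach is approached as far as the arm can. A call with a gripper value outside its range is refused whole. "jaw" is the closure in counts, from 0 (fully open) to 255 (shut), set as the call begins (left out, the last holds). The fingers move at their own pace and stop on an object; the grip force is fixed at half the most. Time passes only in rows, so rows that repeat a pose let the fingers close. It gives the time, the measured TCP pose, the force, the opening and the grip force at its end, in the units of the state.
- manip.observe(): the state, without advancing time (a new reading comes with each control period).
- vision.grab_frame(name): name is "side" or "top" or "wrist"; returns the picture (384x512x3 uint8, red, green, blue); there is no depth.
- vision.get_calibration(name): a dict with "intrinsics" (3x3 intrinsics, pixels), "R" (3x3) and "t" (3): a world point X has camera coordinates R X + t. Camera axes: x right, y down, z forward; pixel columns grow to the right and rows downward; lengths in m; the calibration is good to about 2 mm. The wrist camera is an equidistant fisheye: a pixel r from the principal point sees the ray r / f radians off the axis. A picture is of the moment at which its call begins: read the wrist's pose just before it. get_calibration takes no time and is no camera call; for the wrist camera it gives the pose at the moment of the call.
- manip.finish_job(): hands the job in; it is judged then, once.
Trained networks look in the newest picture that a camera, given by its name, has taken for a name from the list of things; names that differ only in an ending like _2 or _b are one class to them, and where a whole thing is asked for, a point or a joint stands for the part that bears it (a point fixed in the world has none). Each returns a list of dicts, best first, with "conf" (0 to 1); they miss things now and then, are a little off and sometimes report something else, mostly with a low value. They report only what shows in the picture. A call takes as long as a camera call. They do not tell look-alikes from the thing itself.
- vision.masks_of(label, camera): "pixels" (384x512 bool, what is visible of it) and "position" ([column, row] in pixels, amid what is visible of it).
The state is a dict: "clock": time; "joints": joint angles; "joint_velocities": joint speeds; "joint_torque": joint torques, N m; "ee_pos": TCP position; "tcp_rot": TCP orientation; "force": force on the tool from outside, world axes, zero at the start; "moment": the same for the moment, N m; "grip_width": finger opening in m; "grasp_force": force on a finger pad.
Only numpy, scipy, OpenCV 4.12 (cv2) and the standard library are available. Lean on these libraries where they do the work, as an engineer would, in place of code of your own. Each camera call takes 0.05 s, during which the arm holds its last target. There are 200 camera calls.

## Working session

There is one attempt and no reset: what is moved stays moved. The work goes in short steps, Python scripts to look and compute and a tool call to move; the robot and the scene stay as the last step left them, time stands still between calls to the robot, and variables do not carry over. Pictures are saved under pics/ and viewed, at most 16 in all, crops included, and the job is handed in when it is done.

Besides the shell and the picture viewer there is one more tool, called after "Emit:" by a JSON object that holds its "method" and its "body". drive_tool: Moves the arm, as the interface text tells. Its arguments: {"type":"object","properties":{"rows":{"type":"array","items":{"type":"number"}},"jaw":{"type":"number"}},"required":["rows"]}

```bash
mkdir -p pics; cat > h.py <<'E'
import numpy as np, cv2
from rig import manip, vision
def cal(n):
    c=vision.get_calibration(n); return np.array(c["intrinsics"]),np.array(c["R"]),np.array(c["t"])
def toplane(n,px,z,c=None):
    K,R,t=c or cal(n); px=np.atleast_2d(np.array(px,float))
    x=(px[:,0]-K[0,2])/K[0,0]; y=(px[:,1]-K[1,2])/K[1,1]
    if n=="wrist":
        r=np.hypot(x,y); s=np.where(r>1e-9,np.sin(r)/np.maximum(r,1e-9),1); d=np.c_[x*s,y*s,np.cos(r)]
    else: d=np.c_[x,y,np.ones_like(x)]
    d=d@R; o=-R.T@t
    return o+d*((z-o[2])/d[:,2])[:,None]
def proj(n,X,c=None):
    K,R,t=c or cal(n); p=np.atleast_2d(X)@R.T+t
    if n=="wrist":
        r=np.hypot(p[:,0],p[:,1]); th=np.arctan2(r,p[:,2]); s=th/np.maximum(r,1e-9); q=p[:,:2]*s[:,None]
    else: q=p[:,:2]/p[:,2:]
    return np.c_[q[:,0]*K[0,0]+K[0,2],q[:,1]*K[1,1]+K[1,2]]
def save(n,f,scale=1,crop=None):
    im=vision.grab_frame(n); o=im[:,:,::-1]
    if crop: o=o[crop[1]:crop[3],crop[0]:crop[2]]
    cv2.imwrite("pics/"+f,cv2.resize(o,None,fx=scale,fy=scale,interpolation=cv2.INTER_CUBIC)); return im
E
python3 - <<'E'
from h import *
np.set_printoptions(precision=4,suppress=True)
s=manip.observe(); print(s["clock"],s["ee_pos"],s["tcp_rot"],manip.pinch_z)
for n in ["top","side"]:
    K,R,t=cal(n); print(n,K[0,0],-R.T@t,R[2])
    im=save(n,n+"0.png",1.5)
    for l in ["cake_1","carrier_lid","carrier_base","handle","button_a","slat_board","riser","jar_rose"]:
        for d in vision.masks_of(l,n):
            print(l,round(d["conf"],2),np.round(d["position"]),d["pixels"].sum(),toplane(n,d["position"],0.03)[0])
E
```

```text
0.0 [ 0.1994 -0.4854  0.2308] [[ 0.925   0.38   -0.0003]
 [ 0.38   -0.925   0.001 ]
 [ 0.0001 -0.001  -1.    ]] 0.0187
top 359.4447157110713 [ 0.4799 -0.071   1.1515] [ 0.0821  0.0175 -0.9965]
cake_1 0.79 [327. 238.] 300 [ 0.4051 -0.2695  0.03  ]
cake_1 0.71 [226. 255.] 255 [0.3511 0.0397 0.03  ]
cake_1 0.7 [366. 185.] 240 [ 0.5703 -0.3934  0.03  ]
cake_1 0.48 [270. 260.] 256 [ 0.3374 -0.0947  0.03  ]
carrier_lid 0.86 [225. 199.] 3398 [0.5238 0.0471 0.03  ]
carrier_base 0.73 [230. 217.] 153 [0.4679 0.0298 0.03  ]
carrier_base 0.58 [237. 219.] 626 [0.4622 0.0098 0.03  ]
handle 0.64 [223. 203.] 3507 [0.5101 0.0519 0.03  ]
button_a 0.63 [222. 185.] 117 [0.5664 0.0577 0.03  ]
button_a 0.46 [226. 218.] 187 [0.4641 0.0441 0.03  ]
slat_board 0.78 [348. 213.] 6574 [ 0.4815 -0.3369  0.03  ]
slat_board 0.64 [228. 222.] 394 [0.4512 0.0367 0.03  ]
riser 0.97 [195. 115.] 3998 [0.7912 0.1472 0.03  ]
jar_rose 0.65 [149. 105.] 478 [0.823  0.2958 0.03  ]
jar_rose 0.58 [240. 114.] 458 [0.7957 0.002  0.03  ]
jar_rose 0.47 [197. 117.] 4085 [0.7841 0.1404 0.03  ]
jar_rose 0.27 [219. 187.] 119 [0.5613 0.0
[... 250 characters left out ...]
e_1 0.5 [202. 241.] 305 [ 0.4001 -0.2474  0.03  ]
carrier_lid 0.86 [245. 193.] 1822 [0.5131 0.0274 0.03  ]
carrier_lid 0.73 [318. 151.] 135 [0.8022 0.3679 0.03  ]
carrier_base 0.72 [240. 218.] 319 [ 0.5079 -0.1245  0.03  ]
handle 0.97 [244. 194.] 1773 [0.5121 0.0215 0.03  ]
button_a 0.63 [234. 186.] 91 [0.4716 0.07   0.03  ]
button_a 0.52 [243. 189.] 1835 [0.5071 0.0525 0.03  ]
slat_board 0.57 [229. 269.] 4697 [ 0.4956 -0.3649  0.03  ]
riser 0.7 [315. 166.] 400 [0.7814 0.2417 0.03  ]
riser 0.64 [315. 186.] 2213 [0.7712 0.0954 0.03  ]
riser 0.2 [230. 268.] 4635 [ 0.4958 -0.3608  0.03  ]
jar_rose 0.85 [316. 164.] 366 [0.7839 0.2546 0.03  ]
jar_rose 0.6 [202. 243.] 313 [ 0.4012 -0.2549  0.03  ]
```

View pics/top0.png

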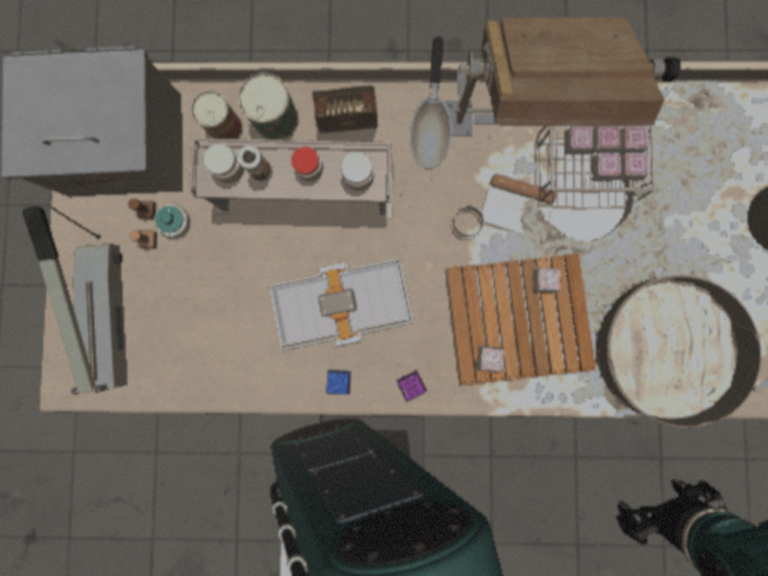

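View pics/side0.png

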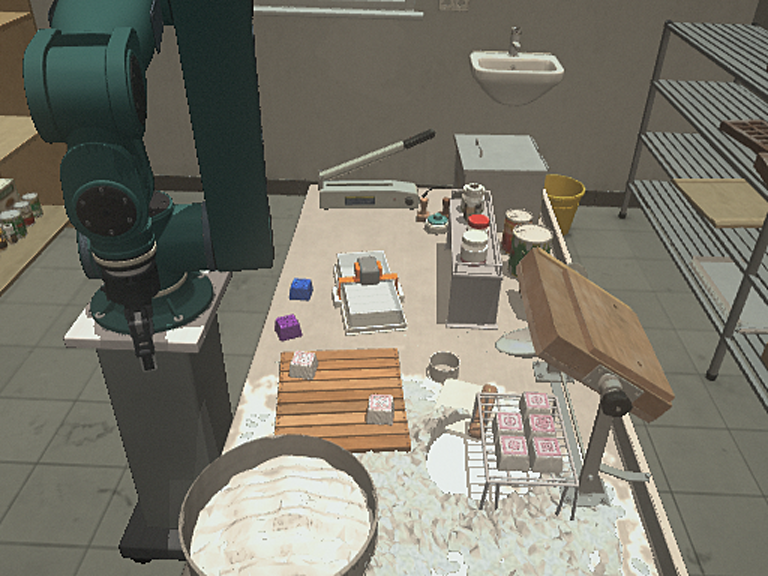

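The top view shows two board cakes at (548,280) and (492,358), plus a blue and a purple look-alike at (338,382) and (411,386). The carrier's handle is at (337,303). The riser's front edge runs from about (195,200) to (388,207), and the space to its left is free.

```bash
python3 - <<'E'
from h import *
np.set_printoptions(precision=3,suppress=True)
def P(l,z): print(z,toplane("top",np.array(l)/1.5,z).round(3).tolist())
print("riser");P([(197,142),(390,147),(195,200),(388,205)],.145)
print("rim corners");P([(272,288),(402,261),(413,323),(283,348)],.019)
print("handle");P([(338,303)],.1);P([(334,270),(347,338)],.02)
print("cakes");P([(548,279),(492,358)],.063)
print("blue");P([(338,382),(411,386)],.03)
print("left");P([(122,390),(122,245),(185,230),(45,410),(135,240)],0)
s=manip.observe();print(s["joints"],s["clock"])
K,R,t=cal("wrist");print((-R.T@t)-s["ee_pos"],R,K)
E
```

```text
riser
0.145 [[0.819, 0.31, 0.145], [0.809, -0.062, 0.145], [0.706, 0.309, 0.145], [0.697, -0.059, 0.145]]
rim corners
0.019 [[0.546, 0.187, 0.019], [0.604, -0.087, 0.019], [0.474, -0.111, 0.019], [0.42, 0.161, 0.019]]
handle
0.1 [[0.512, 0.038, 0.1]]
0.02 [[0.584, 0.056, 0.02], [0.442, 0.027, 0.02]]
cakes
0.063 [[0.564, -0.381, 0.063], [0.406, -0.267, 0.063]]
blue
0.03 [[0.352, 0.043, 0.03], [0.345, -0.107, 0.03]]
left
0 [[0.328, 0.506, 0.0], [0.638, 0.52, 0.0], [0.672, 0.384, 0.0], [0.285, 0.668, 0.0], [0.649, 0.492, 0.0]]
[-1.336  0.263 -0.048  1.259 -0.     1.416] 0.9
[0.067 0.027 0.143] [[ 0.38  -0.925 -0.   ]
 [-0.887 -0.365  0.283]
 [-0.262 -0.108 -0.959]] [[297.319   0.    255.897]
 [  0.    297.319 191.457]
 [  0.      0.      1.   ]]
```

Emit:
{"method": "drive_tool", "body": {"rows": [10.4,17.5,0,0,0,1.384,10.4,17.5,0,0,0,1.384,10.4,17.5,0,0,0,1.384,10.4,17.5,0,0,0,1.384,10.4,17.5,0,0,0,1.384,10.4,17.5,0,0,0,1.384,10.4,17.5,0,0,0,1.384,10.4,17.5,0,0,0,1.384,10.4,17.5,0,0,0,1.384,10.4,17.5,0,0,0,1.384]}}

```text
clock: 1.73
ee_pos: [0.413, -0.1255, 0.2316]
tcp_rot: [[-0.075, 0.997, 0.001], [0.997, 0.075, -0.0], [-0.0, 0.001, -1.0]]
force: [0.8, -1.4, -0.5]
grip_width: 0.0855
grasp_force: 0.0
```

Emit:
{"method": "drive_tool", "body": {"rows": [3.2,5.4,-1,0,0,0.12,3.2,5.4,-1,0,0,0.12,3.2,5.4,-1,0,0,0.12,3.2,5.4,-1,0,0,0.12,3.2,5.4,-1,0,0,0.12,3.2,5.4,-1,0,0,0.12,3.2,5.4,-1,0,0,0.12]}}

```text
clock: 2.32
ee_pos: [0.5084, 0.0355, 0.2008]
tcp_rot: [[-0.19, 0.982, -0.001], [0.982, 0.19, -0.0], [0.0, -0.001, -1.0]]
force: [-1.3, -0.6, -0.3]
grip_width: 0.0852
grasp_force: 0.0
```

```bash
python3 - <<'E'
from h import *
np.set_printoptions(precision=4,suppress=True)
c=cal("wrist"); s=manip.observe(); print(s["clock"],s["ee_pos"],s["tcp_rot"])
im=save("wrist","w1.png",1.5)
for l,z in [("handle",.1),("button_a",.096)]:
    for d in vision.masks_of(l,"wrist"):
        print(l,round(d["conf"],2),np.round(d["position"]),d["pixels"].sum(),toplane("wrist",d["position"],z,c)[0])
E
```

```text
2.3167 [0.5084 0.0355 0.2008] [[-0.1902  0.9817 -0.0009]
 [ 0.9817  0.1902 -0.    ]
 [ 0.0001 -0.0009 -1.    ]]
handle 0.74 [264. 159.] 28996 [0.51   0.0636 0.1   ]
button_a 0.98 [219. 174.] 1330 [0.4748 0.0425 0.096 ]
button_a 0.91 [308. 174.] 1271 [0.5498 0.057  0.096 ]
button_a 0.75 [489. 297.] 2918 [ 0.8507 -0.0537  0.096 ]
```

View pics/w1.png

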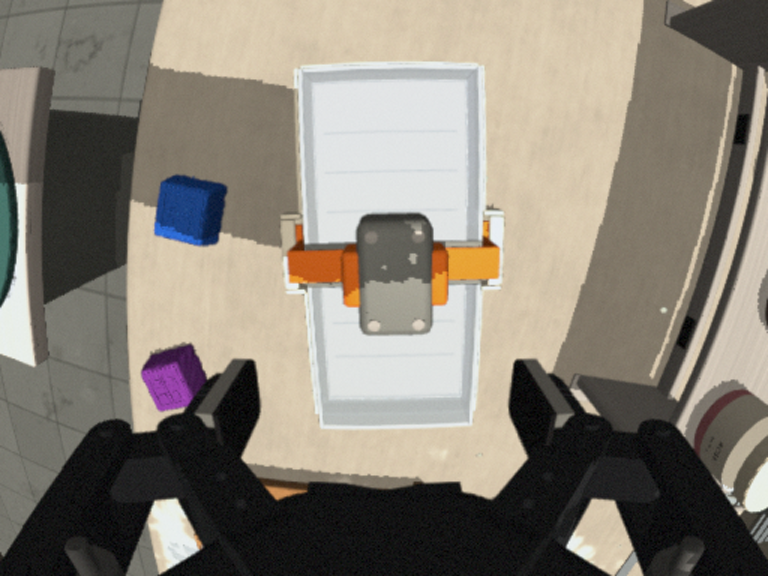

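The wrist view shows the handle top between (358,215) and (432,333). The button edges are at (343,270) and (448,270), and the tray rim corners at (297,68), (483,68), (473,426) and (320,426).

```bash
python3 - <<'E'
from h import *
np.set_printoptions(precision=4,suppress=True)
def P(l,z): r=toplane("wrist",np.array(l)/1.5,z); return r
h=P([(358,217),(434,217),(431,333),(360,333)],.1); print(h,h.mean(0))
r=P([(297,68),(483,66),(473,426),(319,426)],.019); print(r,r.mean(0))
d=(r[0]+r[1]-r[2]-r[3])/2; print(np.linalg.norm(d),np.degrees(np.arctan2(-d[0],d[1])))
b=P([(345,302),(448,302)],.096); print(b,np.linalg.norm(b[0]-b[1]))
E
```

```text
[[0.4868 0.0697 0.1   ]
 [0.5281 0.0776 0.1   ]
 [0.5413 0.01   0.1   ]
 [0.4998 0.0022 0.1   ]] [0.514  0.0399 0.1   ]
[[ 0.42    0.1602  0.019 ]
 [ 0.5524  0.1877  0.019 ]
 [ 0.6143 -0.1018  0.019 ]
 [ 0.4808 -0.1262  0.019 ]] [0.5169 0.0299 0.019 ]
0.294379267988116 12.035044965864904
[[0.4878 0.0183 0.096 ]
 [0.5476 0.0296 0.096 ]] 0.0608579552620717
```

Emit:
{"method": "drive_tool", "body": {"rows": [0.19,0.15,-2.5,0,0,0.01,0.19,0.15,-2.5,0,0,0.01,0.19,0.15,-3.5,0,0,0.01,0.19,0.15,-4.5,0,0,0.01,0.19,0.15,-4.5,0,0,0.01,0.19,0.15,-4.5,0,0,0.01]}}

```text
clock: 2.97
ee_pos: [0.5132, 0.0382, 0.0664]
tcp_rot: [[-0.196, 0.981, -0.002], [0.981, 0.196, 0.0], [0.0, -0.002, -1.0]]
force: [0.1, 0.1, 2.2]
grip_width: 0.0856
grasp_force: 0.0
```

Emit:
{"method": "drive_tool", "body": {"rows": [0,0,0,0,0,0,0,0,0,0,0,0,0,0,0,0,0,0,0,0,0,0,0,0,0,0,0,0,0,0,0,0,0,0,0,0,0,0,0,0,0,0,0,0,0,0,0,0], "jaw": 255}}

```text
clock: 3.63
ee_pos: [0.5149, 0.0388, 0.0682]
tcp_rot: [[-0.198, 0.98, 0.003], [0.98, 0.198, -0.001], [-0.001, 0.002, -1.0]]
force: [-4.0, -2.9, 16.0]
grip_width: 0.0429
grasp_force: 60.6
```

Emit:
{"method": "drive_tool", "body": {"rows": [0,0,0.5,0,0,0,0,0,1.0,0,0,0,0,0,1.5,0,0,0,0,0,2,0,0,0,0,0,3,0,0,0,0,0,4,0,0,0,0,0,4.5,0,0,0,0,0,4.5,0,0,0]}}

```text
clock: 4.3
ee_pos: [0.5155, 0.039, 0.205]
tcp_rot: [[-0.198, 0.98, 0.006], [0.98, 0.198, -0.0], [-0.002, 0.006, -1.0]]
force: [-0.0, -0.0, -4.2]
grip_width: 0.0437
grasp_force: 63.0
```

```bash
python3 - <<'E'
from h import *
save("side","s2.png",2,(150,130,400,330))
E
```

```text
(no output)
```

View pics/s2.png

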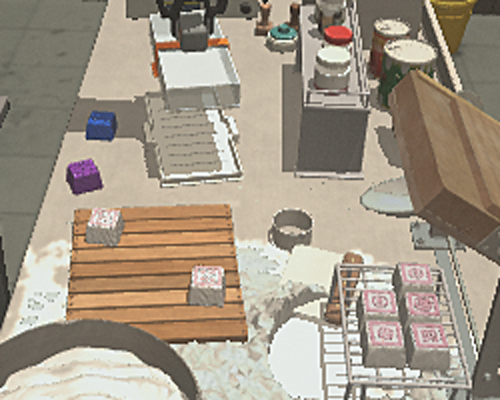

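The cover is off and held, and the tray stayed in place. I'll set the cover down to the left.

Emit:
{"method": "drive_tool", "body": {"rows": [-0.2,0.8,0,0,0,0,-0.5,2.0,0,0,0,0,-0.8,3.2,0,0,0,0,-1.1,4.4,0,0,0,0,-1.4,5.6,0,0,0,0,-1.7,6.8,0,0,0,0,-2.0,8.0,0,0,0,0,-2.3,9.2,-0.5,0,0,0,-2.4,10.0,-1.0,0,0,0,-2.5,10.4,-2.0,0,0,0]}}

```text
clock: 5.18
ee_pos: [0.4388, 0.3543, 0.1411]
tcp_rot: [[-0.2, 0.98, 0.002], [0.98, 0.2, 0.002], [0.001, 0.002, -1.0]]
force: [-0.2, -0.2, -4.3]
grip_width: 0.0431
grasp_force: 62.9
```

Emit:
{"method": "drive_tool", "body": {"rows": [0,0,-0.8,0,0,0,0,0,-1.6,0,0,0,0,0,-2.2,0,0,0,0,0,-2.5,0,0,0,0,0,-2.65,0,0,0,0,0,-2.72,0,0,0,0,0,-2.72,0,0,0]}}

```text
clock: 5.77
ee_pos: [0.437, 0.3502, 0.0618]
tcp_rot: [[-0.198, 0.98, -0.002], [0.98, 0.198, -0.001], [-0.0, -0.002, -1.0]]
force: [-24.1, -12.1, 48.1]
grip_width: 0.0435
grasp_force: 69.9
```

Emit:
{"method": "drive_tool", "body": {"rows": [0,0,0.07,0,0,0,0,0,0.07,0,0,0]}}

```text
clock: 5.93
ee_pos: [0.439, 0.351, 0.0623]
tcp_rot: [[-0.198, 0.98, 0.001], [0.98, 0.198, 0.0], [0.0, 0.001, -1.0]]
force: [0.4, 0.8, -3.4]
grip_width: 0.0433
grasp_force: 63.5
```

Emit:
{"method": "drive_tool", "body": {"rows": [0,0,0,0,0,0,0,0,0,0,0,0,0,0,0,0,0,0,0,0,0,0,0,0,0,0,0,0,0,0], "jaw": 0}}

```text
clock: 6.35
ee_pos: [0.4392, 0.3511, 0.0617]
tcp_rot: [[-0.198, 0.98, 0.0], [0.98, 0.198, 0.0], [0.0, 0.0, -1.0]]
force: [0.9, -0.1, 0.6]
grip_width: 0.0855
grasp_force: 0.0
```

Emit:
{"method": "drive_tool", "body": {"rows": [0,0,1,0,0,0,0,0,2,0,0,0,0,0,4,0,0,0,0,0,4,0,0,0]}}

```text
clock: 6.68
ee_pos: [0.4399, 0.3516, 0.1861]
tcp_rot: [[-0.198, 0.98, 0.004], [0.98, 0.198, 0.002], [0.001, 0.004, -1.0]]
force: [0.5, -0.1, 0.3]
grip_width: 0.0858
grasp_force: 0.0
```

```bash
python3 - <<'E'
from h import *
np.set_printoptions(precision=4,suppress=True)
save("top","t3.png",2.4,(130,130,430,290))
for d in vision.masks_of("cake_1","top"):
    print(round(d["conf"],2),np.round(d["position"],1),d["pixels"].sum(),toplane("top",d["position"],.05)[0])
E
```

```text
0.75 [364.6 186.2] 254 [ 0.5646 -0.3824  0.05  ]
0.74 [325.7 236.2] 295 [ 0.4122 -0.2624  0.05  ]
0.74 [274.9 255.4] 247 [ 0.3534 -0.1088  0.05  ]
0.66 [225.6 253.4] 234 [0.3582 0.0406 0.05  ]
```

View pics/t3.png

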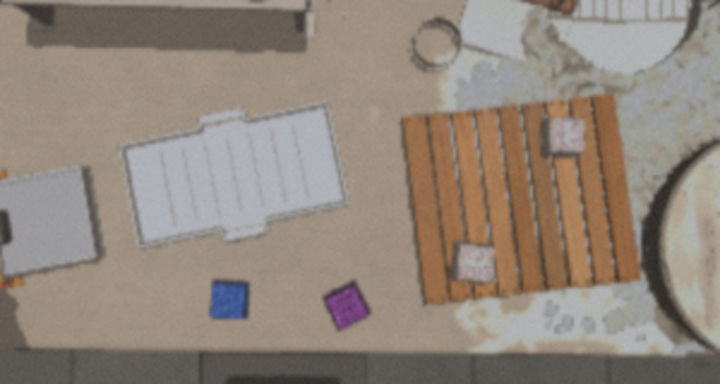

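The open tray's corners are at (122,147), (327,104), (347,204) and (141,246) in the crop. The cakes are at (566,135) and (475,263), and the cover stands clear on the left.

```bash
python3 - <<'E'
from h import *
np.set_printoptions(precision=4,suppress=True)
P=lambda l,z:toplane("top",np.array(l)/2.4+130,z)
r=P([(122,147),(327,104),(347,204),(141,246)],.019);print(r,r.mean(0))
d=(r[0]+r[3]-r[1]-r[2])/2;print(np.linalg.norm(d),np.degrees(np.arctan2(-d[0],d[1])))
c=P([(222,115),(246,233)],.02);print(c,c.mean(0))
print(proj("top",[[0.5145,.040,.1]])) 
E
```

```text
[[ 0.548   0.1884  0.019 ]
 [ 0.6063 -0.0819  0.019 ]
 [ 0.475  -0.1086  0.019 ]
 [ 0.4185  0.1604  0.019 ]] [0.5119 0.0396 0.019 ]
0.2756238394784343 12.016978905077826
[[0.591  0.0566 0.02  ]
 [0.4364 0.0231 0.02  ]] [0.5137 0.0399 0.02  ]
[[224.7624 201.2462]]
```

Emit:
{"method": "drive_tool", "body": {"rows": [0,-10,1,0,0,-0.7,0,-10,1,0,0,-0.7,0,-10,1,0,0,-0.7,0,-10,1,0,0,-0.7,0,-10,1,0,0,-0.7,0,-10,1,0,0,-0.7,0,-10,1,0,0,-0.7,0,-10,1,0,0,-0.7,0,-10,1,0,0,-0.7]}}

```text
clock: 7.53
ee_pos: [0.439, 0.0487, 0.2114]
tcp_rot: [[0.484, 0.875, -0.0], [0.875, -0.484, -0.0], [-0.0, -0.0, -1.0]]
force: [-0.4, 0.9, -0.2]
grip_width: 0.0854
grasp_force: 0.0
```

Emit:
{"method": "drive_tool", "body": {"rows": [-1.2,-10.5,0.2,0,0,-0.6,-1.2,-10.5,0.2,0,0,-0.6,-1.2,-10.5,0.2,0,0,-0.6,-1.2,-10.5,0.2,0,0,-0.6,-1.2,-10.5,0.2,0,0,-0.6,-1.2,-10.5,0.2,0,0,-0.6,-1.2,-10.5,0.2,0,0,-0.6,-1.2,-10.5,0.2,0,0,-0.6,-1.2,-10.5,0.2,0,0,-0.6]}}

```text
clock: 8.28
ee_pos: [0.4032, -0.2673, 0.2167]
tcp_rot: [[0.893, 0.45, -0.001], [0.45, -0.893, -0.0], [-0.001, -0.0, -1.0]]
force: [0.3, 1.2, -0.4]
grip_width: 0.0855
grasp_force: 0.0
```

```bash
python3 - <<'E'
from h import *
np.set_printoptions(precision=4,suppress=True)
c=cal("wrist"); s=manip.observe(); print(s["clock"],s["ee_pos"],s["tcp_rot"][:2],s["joints"])
im=save("wrist","w4.png",1.5)
for d in vision.masks_of("cake_1","wrist"):
    if d["pixels"].sum()<300: continue
    q=np.argwhere(d["pixels"])[:,::-1].astype(np.float32)
    print(round(d["conf"],2),np.round(d["position"]),len(q),toplane("wrist",d["position"],.063,c)[0])
np.save("c4.npy",np.array(c,dtype=object),allow_pickle=True)
E
```

```text
8.2833 [ 0.4032 -0.2673  0.2167] [[ 0.8929  0.4502 -0.0006]
 [ 0.4502 -0.8929 -0.0001]] [-0.7538  0.1982 -0.1767  1.1963 -0.0005  1.9207]
0.82 [415.  98.] 2084 [ 0.5614 -0.3808  0.063 ]
0.8 [119. 153.] 1663 [ 0.3612 -0.1236  0.063 ]
0.72 [ 40. 107.] 1293 [0.3668 0.0017 0.063 ]Traceback (most recent call last):
  File "<stdin>", line 9, in <module>
ValueError: could not broadcast input array from shape (3,3) into shape (3,)
```

View pics/w4.png

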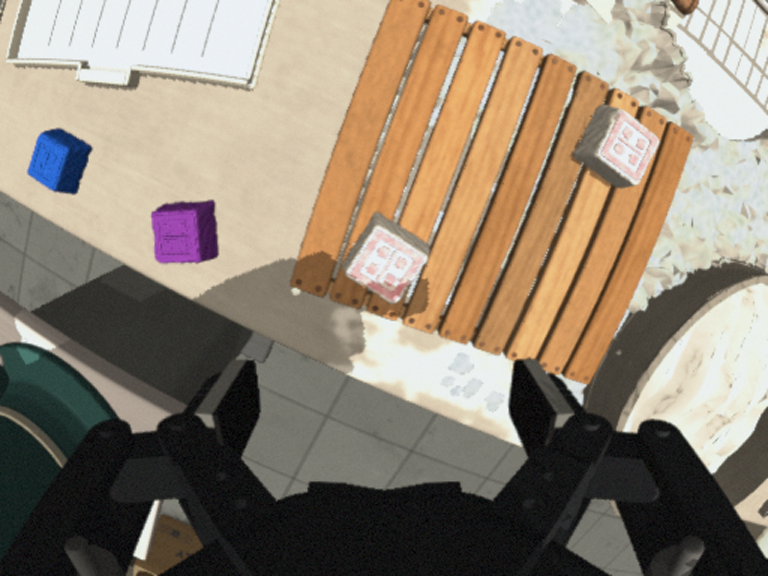

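In the wrist view the near cake's top corners are at (379,221), (428,254), (399,302) and (347,269). The far cake's are about (621,108), (658,143), (634,187) and (596,152).

```bash
python3 - <<'E'
from h import *
np.set_printoptions(precision=4,suppress=True)
P=lambda l,z:toplane("wrist",np.array(l)/1.5,z)
for l in ([(379,221),(428,254),(399,302),(347,269)],[(621,108),(658,143),(634,187),(596,152)]):
    r=P(l,.063); e=np.roll(r,-1,0)-r
    print(r[:,:2].tolist(),r.mean(0),np.linalg.norm(e,axis=1),np.degrees(np.arctan2(e[:,1],e[:,0]))%90)
E
```

```text
[[0.4291466331914411, -0.2476079899761785], [0.4241007079656149, -0.2876275340080706], [0.3845126005455462, -0.2858215034584194], [0.38952189746636245, -0.24290839179090382]] [ 0.4068 -0.266   0.063 ] [0.0403 0.0396 0.0432 0.0399] [82.8137 87.3879 83.3419 83.2362]
[[0.586233453930474, -0.3626205594419823], [0.5821904091615773, -0.4031738605290571], [0.5415198899745719, -0.40098899863989357], [0.5462633679081506, -0.360138005909302]] [ 0.5641 -0.3817  0.063 ] [0.0408 0.0407 0.0411 0.04  ] [84.3066 86.925  83.3767 86.4459]
```

Emit:
{"method": "drive_tool", "body": {"rows": [0.12,0.04,-3,0,0,1.0,0.12,0.04,-3,0,0,1.0,0.12,0.04,-3,0,0,1.0,0.12,0.04,-3,0,0,1.0,0.12,0.04,-3,0,0,1.0,0.12,0.04,-3,0,0,1.0,0.12,0.04,-3,0,0,1.0,0.12,0.04,-3,0,0,1.0,0.12,0.04,-4,0,0,1.0]}}

```text
clock: 9.13
ee_pos: [0.4092, -0.2625, 0.1009]
tcp_rot: [[0.09, 0.996, 0.005], [0.996, -0.09, -0.004], [-0.004, 0.005, -1.0]]
force: [1.1, -1.2, 0.8]
grip_width: 0.0852
grasp_force: 0.0
```

Emit:
{"method": "drive_tool", "body": {"rows": [0,0,-1,0,0,0,0,0,-1.8,0,0,0,0,0,-2.15,0,0,0,0,0,-2.15,0,0,0]}}

```text
clock: 9.47
ee_pos: [0.406, -0.2598, 0.0311]
tcp_rot: [[0.099, 0.995, -0.003], [0.995, -0.099, 0.003], [0.003, -0.003, -1.0]]
force: [-0.7, 0.8, -0.3]
grip_width: 0.0855
grasp_force: 0.0
```

Emit:
{"method": "drive_tool", "body": {"rows": [0,0,0,0,0,0,0,0,0,0,0,0,0,0,0,0,0,0,0,0,0,0,0,0,0,0,0,0,0,0,0,0,0,0,0,0], "jaw": 255}}

```text
clock: 9.97
ee_pos: [0.4073, -0.2627, 0.0348]
tcp_rot: [[0.101, 0.995, 0.002], [0.995, -0.101, -0.001], [-0.001, 0.002, -1.0]]
force: [-1.2, 5.2, 16.9]
grip_width: 0.0454
grasp_force: 59.7
```

Emit:
{"method": "drive_tool", "body": {"rows": [0,0,1,0,0,0,0,0,2.5,0,0,0,0,0.3,3.5,0,0,0,0.6,1.5,4,0,0,0.307,1.1,2.7,4,0,0,0.307,1.6,3.9,4,0,0,0.307,2.1,5.1,4,0,0,0.307,2.6,6.3,4,0,0,0.307,3.1,7.5,4,0,0,0.307,3.6,8.7,4,0,0,0.307]}}

```text
clock: 10.8
ee_pos: [0.5152, 0.0003, 0.1542]
tcp_rot: [[-0.205, 0.979, 0.001], [0.979, 0.205, -0.0], [-0.0, 0.001, -1.0]]
force: [1.9, -0.8, -0.0]
grip_width: 0.0455
grasp_force: 63.2
```

Emit:
{"method": "drive_tool", "body": {"rows": [0.12,0.46,0,0,0,0,0.12,0.46,-1,0,0,0,0.12,0.46,-2,0,0,0,0.12,0.46,-3,0,0,0,0.12,0.46,-3,0,0,0]}}

```text
clock: 11.22
ee_pos: [0.5157, 0.0126, 0.0597]
tcp_rot: [[-0.205, 0.979, -0.006], [0.979, 0.205, 0.001], [0.002, -0.005, -1.0]]
force: [-2.0, 0.3, -2.5]
grip_width: 0.0454
grasp_force: 63.2
```

Emit:
{"method": "drive_tool", "body": {"rows": [0.05,0,-0.7,0,0,0,0.05,0,-1.2,0,0,0,0.05,0,-1.45,0,0,0,0.05,0,-1.53,0,0,0,0.05,0,-1.53,0,0,0]}}

```text
clock: 11.63
ee_pos: [0.5201, 0.0119, 0.0182]
tcp_rot: [[-0.204, 0.979, 0.001], [0.979, 0.204, -0.0], [-0.0, 0.0, -1.0]]
force: [0.6, -0.6, -0.2]
grip_width: 0.0459
grasp_force: 63.2
```

Emit:
{"method": "drive_tool", "body": {"rows": [0,0,0,0,0,0,0,0,0,0,0,0,0,0,0,0,0,0,0,0,0,0,0,0], "jaw": 65}}

```text
clock: 11.97
ee_pos: [0.5201, 0.012, 0.0179]
tcp_rot: [[-0.205, 0.979, 0.001], [0.979, 0.205, -0.0], [-0.0, 0.001, -1.0]]
force: [0.3, -0.3, -0.4]
grip_width: 0.0636
grasp_force: 0.0
```

Emit:
{"method": "drive_tool", "body": {"rows": [0,0,1,0,0,0,0,0,2.2,0,0,0,0,0,3.5,0,0,0,0.2,-1.2,4.5,0,0,-0.293,0.4,-2.5,5,0,0,-0.293,0.6,-3.8,5,0,0,-0.293,0.8,-5.1,5,0,0,-0.293,1,-6.4,5,0,0,-0.293,1.1,-7.7,5,0,0,-0.293,1.2,-9,5,0,0,-0.293], "jaw": 0}}

```text
clock: 12.8
ee_pos: [0.5556, -0.26, 0.1677]
tcp_rot: [[0.087, 0.996, 0.0], [0.996, -0.087, -0.0], [-0.0, 0.0, -1.0]]
force: [0.3, 0.4, 0.4]
grip_width: 0.0857
grasp_force: 0.0
```

```bash
python3 - <<'E'
from h import *
np.set_printoptions(precision=4,suppress=True)
save("top","t5.png",2.4,(130,130,430,290))
for d in vision.masks_of("cake_1","top"):
    print(round(d["conf"],2),np.round(d["position"],1),d["pixels"].sum(),toplane("top",d["position"],.05)[0])
E
```

```text
0.84 [222.9 254.7] 258 [0.3542 0.0487 0.05  ]
0.69 [238.4 197.9] 180 [0.5267 0.0035 0.05  ]
0.44 [270.2 253.8] 139 [ 0.3581 -0.0946  0.05  ]
```

View pics/t5.png

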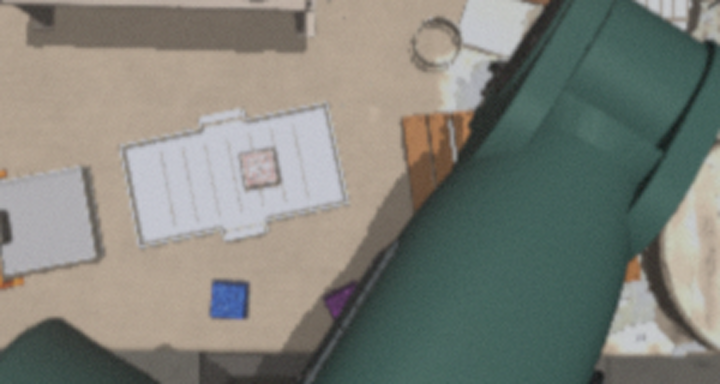

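The first cake stands in the tray at (258,169) in the crop, and the tray and cover have not moved. Next, a quick wrist check on the second cake.

```bash
python3 - <<'E'
from h import *
np.set_printoptions(precision=4,suppress=True)
c=cal("wrist"); im=vision.grab_frame("wrist")
for d in vision.masks_of("cake_1","wrist"):
    print(round(d["conf"],2),np.round(d["position"]),d["pixels"].sum(),toplane("wrist",d["position"],.055,c)[0])
print(proj("wrist",[[.5641,-.3817,.055]],c))
E
```

```text
0.88 [58. 65.] 2014 [ 0.373  -0.1198  0.055 ]
0.73 [277. 291.] 2153 [ 0.5677 -0.3763  0.055 ]
0.29 [201.  14.] 3365 [ 0.5237 -0.1046  0.055 ]
[[273.7146 295.1047]]
```

Emit:
{"method": "drive_tool", "body": {"rows": [0.1,-1.2,0,0,0,0,0.2,-2.4,0,0,0,0,0.28,-3.5,0,0,0,0,0.28,-4.06,0,0,0,0,0.28,-4.06,-1,0,0,0,0.28,-4.06,-2.2,0,0,0,0.28,-4.06,-3.3,0,0,0,0.28,-4.06,-4.2,0,0,0,0.28,-4.06,-4.5,0,0,0,0.28,-4.06,-4.5,0,0,0]}}

```text
clock: 13.83
ee_pos: [0.5635, -0.3777, 0.0308]
tcp_rot: [[0.086, 0.996, -0.003], [0.996, -0.086, 0.003], [0.002, -0.003, -1.0]]
force: [-0.3, 0.2, -0.2]
grip_width: 0.0854
grasp_force: 0.0
```

Emit:
{"method": "drive_tool", "body": {"rows": [0,0,0,0,0,0,0,0,0,0,0,0,0,0,0,0,0,0,0,0,0,0,0,0,0,0,0,0,0,0,0,0,0,0,0,0], "jaw": 255}}

```text
clock: 14.33
ee_pos: [0.565, -0.3803, 0.0349]
tcp_rot: [[0.087, 0.996, 0.003], [0.996, -0.087, -0.002], [-0.002, 0.003, -1.0]]
force: [-2.9, 3.0, 14.7]
grip_width: 0.0462
grasp_force: 60.8
```

Emit:
{"method": "drive_tool", "body": {"rows": [0,0,1,0,0,0,0,0,2.5,0,0,0,-0.1,0.3,3.5,0,0,0,-0.2,1.5,4,0,0,0.293,-0.4,2.8,4,0,0,0.293,-0.6,4.1,4,0,0,0.293,-0.8,5.4,4,0,0,0.293,-1,6.7,4,0,0,0.293,-1.2,8,4,0,0,0.293,-1.4,9.3,4,0,0,0.293]}}

```text
clock: 15.17
ee_pos: [0.5218, -0.0992, 0.1535]
tcp_rot: [[-0.204, 0.979, 0.002], [0.979, 0.204, -0.001], [-0.001, 0.002, -1.0]]
force: [0.7, -0.2, -1.1]
grip_width: 0.0459
grasp_force: 61.9
```

Emit:
{"method": "drive_tool", "body": {"rows": [-0.1,1.2,0,0,0,0,-0.2,2.4,0,0,0,0,-0.3,3.6,0,0,0,0,-0.4,4.8,0,0,0,0,-0.5,5.5,0,0,0,0,-0.53,5.79,-1,0,0,0,-0.53,5.79,-2,0,0,0,-0.53,5.79,-3,0,0,0,-0.53,5.79,-3,0,0,0]}}

```text
clock: 15.92
ee_pos: [0.504, 0.0733, 0.0592]
tcp_rot: [[-0.205, 0.979, -0.005], [0.979, 0.205, 0.0], [0.001, -0.005, -1.0]]
force: [-1.0, 0.3, -1.6]
grip_width: 0.0453
grasp_force: 61.9
```

Emit:
{"method": "drive_tool", "body": {"rows": [0,0,-0.7,0,0,0,0,0,-1.2,0,0,0,0,0,-1.5,0,0,0,0,0,-1.65,0,0,0,0,0,-1.65,0,0,0]}}

```text
clock: 16.33
ee_pos: [0.5067, 0.0728, 0.0135]
tcp_rot: [[-0.204, 0.979, 0.001], [0.979, 0.204, -0.0], [-0.0, 0.001, -1.0]]
force: [-0.8, -0.3, -0.7]
grip_width: 0.0458
grasp_force: 61.9
```

Emit:
{"method": "drive_tool", "body": {"rows": [0,0,0,0,0,0,0,0,0,0,0,0,0,0,0,0,0,0,0,0,0,0,0,0], "jaw": 65}}

```text
clock: 16.67
ee_pos: [0.5066, 0.073, 0.0134]
tcp_rot: [[-0.205, 0.979, 0.001], [0.979, 0.205, 0.0], [-0.0, 0.001, -1.0]]
force: [-0.2, 0.1, 0.3]
grip_width: 0.0635
grasp_force: 0.0
```

Emit:
{"method": "drive_tool", "body": {"rows": [0,0,1,0,0,0,0,0,2.2,0,0,0,0,0,3.5,0,0,0,-0.5,1.5,5.5,0,0,0,-0.8,2.8,5.5,0,0,0,-1.1,4.1,5.5,0,0,0,-1.4,5.4,5.5,0,0,0,-1.7,6.7,5.5,0,0,0,-2,8,5.5,0,0,0,-2.2,9,5.5,0,0,0], "jaw": 0}}

```text
clock: 17.5
ee_pos: [0.4406, 0.3386, 0.1785]
tcp_rot: [[-0.205, 0.979, 0.001], [0.979, 0.205, 0.0], [0.0, 0.001, -1.0]]
force: [1.8, 0.1, -0.3]
grip_width: 0.0849
grasp_force: 0.0
```

```bash
python3 - <<'E'
from h import *
np.set_printoptions(precision=4,suppress=True)
c=cal("wrist"); s=manip.observe(); print(s["clock"],s["ee_pos"],s["tcp_rot"][:2])
K,R,t=c; np.savez("c6.npz",K=K,R=R,t=t)
a=vision.grab_frame("wrist"); b=vision.grab_frame("top")[130:290,130:430]
cv2.imwrite("pics/w6.png",cv2.resize(a[:,:,::-1],None,fx=1.5,fy=1.5)); cv2.imwrite("pics/t6.png",cv2.resize(b[:,:,::-1],None,fx=2.4,fy=2.4,interpolation=2))
E
```

```text
17.5 [0.4406 0.3386 0.1785] [[-0.2045  0.9789  0.0007]
 [ 0.9789  0.2045  0.0004]]
```

View pics/w6.png

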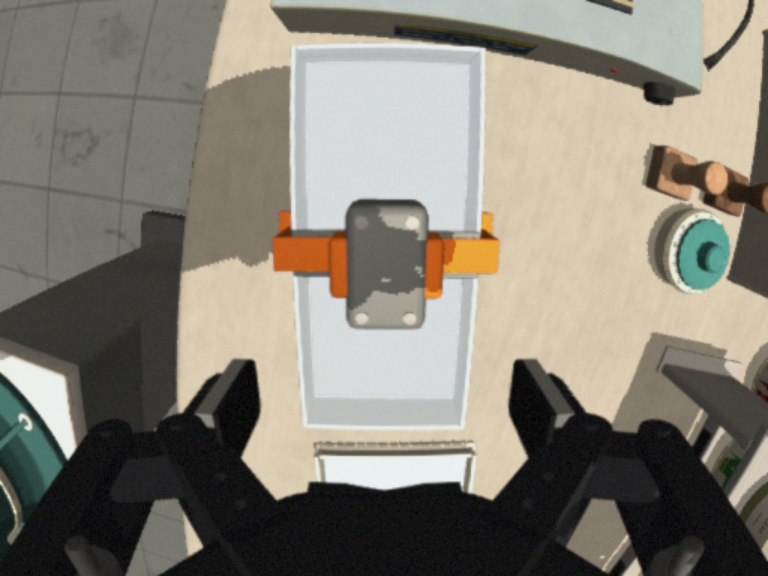

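View pics/t6.png

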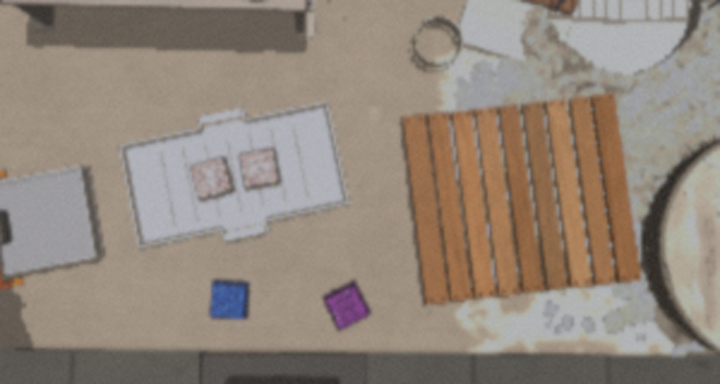

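Both cakes stand in the tray at (211,178) and (258,168), and the board is empty. The cover's handle top runs from (347,201) to (426,328) in the wrist view.

```bash
python3 - <<'E'
from h import *
np.set_printoptions(precision=4,suppress=True)
P=lambda l,z:toplane("wrist",np.array(l)/1.5,z)
h=P([(347,202),(427,202),(425,328),(348,328)],.094); print(h,h.mean(0)); d=(h[0]+h[1]-h[2]-h[3])/2; print(np.degrees(np.arctan2(-d[0],d[1])))
Q=lambda l,z:toplane("top",np.array(l)/2.4+130,z)
r=Q([(122,147),(327,104),(347,204),(141,246)],.019);print(r.mean(0)); print(Q([(211,178),(258,168)],.041))
E
```

```text
[[0.4113 0.3857 0.094 ]
 [0.4512 0.3943 0.094 ]
 [0.4662 0.3273 0.094 ]
 [0.4249 0.3185 0.094 ]] [0.4384 0.3565 0.094 ]
11.99879531191039
[0.5119 0.0396 0.019 ]
[[0.5073 0.0673 0.041 ]
 [0.5205 0.0068 0.041 ]]
```

```bash
python3 - <<'E'
from h import *
np.set_printoptions(precision=4,suppress=True)
f=np.load("c6.npz"); c6=(f["K"],f["R"],f["t"])
def rz(a): c,s=np.cos(a),np.sin(a); return np.array([[c,-s,0],[s,c,0],[0,0,1]])
p6=np.array([.4406,.3386,.1785]); T=lambda a:np.array([[-np.sin(a),np.cos(a),0],[np.cos(a),np.sin(a),0],[0,0,-1]])
a6=np.arctan2(.2045,.9789); Tm=T(a6); Rct=c6[1]@Tm; o=Tm.T@(-c6[1].T@c6[2]-p6)
a1=np.arctan2(.1902,.9817); R1=Rct@T(a1).T; O1=np.array([.5084,.0355,.2008])+T(a1)@o; c1=(c6[0],R1,-R1@O1)
def edge(name,u0,u1,v0,v1):
    im=cv2.imread(name); g=im.astype(float); s=g[...,2]-g[...,0]  # orange = r-b
    sub=s[v0:v1,u0:u1].mean(1); on=np.where(sub>80)[0]+v0; return on.min(),on.max()
for name,c,zs,zh in(("pics/w1.png",c1,.059,.1),("pics/w6.png",c6,.053,.094)):
    for u in((300,330),(460,485)):
        v=edge(name,u[0],u[1],215,320); um=sum(u)/2
        print(name,u,v,toplane("wrist",np.array([(um,v[0]),(um,v[1])])/1.5,zs,c).mean(0))
h=toplane("wrist",np.array([(358,217),(434,217),(431,333),(360,333)])/1.5,.1,c1);print(h.mean(0))
E
```

```text
pics/w1.png (300, 330) (np.int64(250), np.int64(282)) [0.4635 0.0284 0.059 ]
pics/w1.png (460, 485) (np.int64(247), np.int64(279)) [0.5659 0.0504 0.059 ]
pics/w6.png (300, 330) (np.int64(237), np.int64(271)) [0.3963 0.3428 0.053 ]
pics/w6.png (460, 485) (np.int64(238), np.int64(272)) [0.4924 0.3624 0.053 ]
[0.5143 0.0419 0.1   ]
```

Emit:
{"method": "drive_tool", "body": {"rows": [-0.05,0.41,-1,0,0,-0.006,-0.05,0.41,-2,0,0,-0.006,-0.05,0.41,-3,0,0,-0.006,-0.05,0.41,-3.6,0,0,-0.006,-0.05,0.41,-3.85,0,0,-0.006,-0.05,0.41,-3.85,0,0,-0.006,-0.05,0.41,-3.85,0,0,-0.006]}}

```text
clock: 18.18
ee_pos: [0.4405, 0.3489, 0.0632]
tcp_rot: [[-0.198, 0.98, 0.0], [0.98, 0.198, 0.0], [0.0, 0.001, -1.0]]
force: [-0.1, 0.8, -0.0]
grip_width: 0.0853
grasp_force: 0.0
```

Emit:
{"method": "drive_tool", "body": {"rows": [0,0,0,0,0,0,0,0,0,0,0,0,0,0,0,0,0,0,0,0,0,0,0,0,0,0,0,0,0,0,0,0,0,0,0,0,0,0,0,0,0,0], "jaw": 255}}

```text
clock: 18.77
ee_pos: [0.4404, 0.3492, 0.0637]
tcp_rot: [[-0.199, 0.98, 0.001], [0.98, 0.199, 0.001], [0.001, 0.001, -1.0]]
force: [-3.5, -3.1, 13.3]
grip_width: 0.0432
grasp_force: 61.4
```

Emit:
{"method": "drive_tool", "body": {"rows": [0,0,0.6,0,0,0,0,0,1.4,0,0,0,0,0,2.4,0,0,0,0,0,3.4,0,0,0,0,0,4.2,0,0,0,0.2,-0.8,4.8,0,0,0,0.5,-1.9,4.8,0,0,0,0.8,-3.0,4.8,0,0,0,1.1,-4.1,4.8,0,0,0,1.3,-5.2,4.8,0,0,0]}}

```text
clock: 19.6
ee_pos: [0.4794, 0.1915, 0.2066]
tcp_rot: [[-0.199, 0.98, 0.001], [0.98, 0.199, 0.0], [-0.0, 0.001, -1.0]]
force: [1.2, 0.1, -3.5]
grip_width: 0.0431
grasp_force: 63.3
```

Emit:
{"method": "drive_tool", "body": {"rows": [0.3,-1.1,0,0,0,0,0.6,-2.2,0,0,0,0,0.8,-3.3,0,0,0,0,1.0,-4.3,0,0,0,0,1.2,-5,0,0,0,0,1.2,-5.15,-1,0,0,0,1.2,-5.15,-2,0,0,0,1.2,-5.15,-2.7,0,0,0,1.2,-5.15,-2.7,0,0,0,1.2,-5.15,-2.7,0,0,0]}}

```text
clock: 20.43
ee_pos: [0.5146, 0.0385, 0.1255]
tcp_rot: [[-0.199, 0.98, -0.002], [0.98, 0.199, 0.0], [0.0, -0.002, -1.0]]
force: [0.6, 0.4, -2.3]
grip_width: 0.0432
grasp_force: 63.2
```

```bash
python3 - <<'E'
from h import *
s=manip.observe(); print(s["clock"],s["ee_pos"],s["tcp_rot"][:2])
a=vision.grab_frame("wrist"); cv2.imwrite("pics/w7.png",cv2.resize(a[:,:,::-1],None,fx=1.5,fy=1.5))
E
```

```text
20.4333 [0.51456696 0.03846064 0.12545078] [[-1.98616007e-01  9.80076137e-01 -1.56472748e-03]
 [ 9.80077300e-01  1.98616403e-01  1.00249745e-04]]
```

View pics/w7.png

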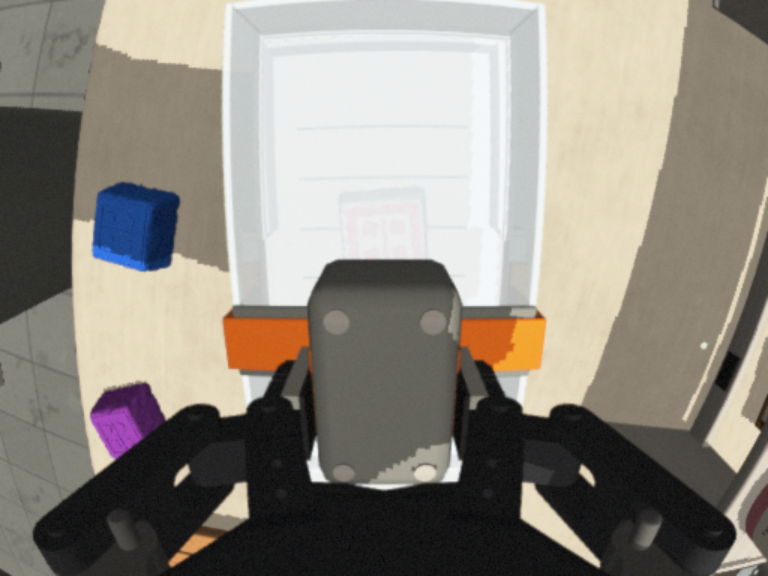

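The cover's centre, u=384, lines up with the tray's, about (262+507)/2, and a cake shows below at (384,225). I'll lower slowly.

Emit:
{"method": "drive_tool", "body": {"rows": [0.02,-0.04,-0.5,0,0,0,0.02,-0.04,-0.9,0,0,0,0.02,-0.04,-1.15,0,0,0,0.02,-0.04,-1.15,0,0,0]}}

```text
clock: 20.82
ee_pos: [0.5157, 0.0374, 0.091]
tcp_rot: [[-0.199, 0.98, -0.0], [0.98, 0.199, 0.0], [0.0, -0.0, -1.0]]
force: [0.4, -0.7, -3.3]
grip_width: 0.0432
grasp_force: 63.3
```

Emit:
{"method": "drive_tool", "body": {"rows": [0,0,-0.15,0,0,0,0,0,-0.3,0,0,0,0,0,-0.4,0,0,0,0,0,-0.4,0,0,0]}}

```text
clock: 21.15
ee_pos: [0.5156, 0.0373, 0.0786]
tcp_rot: [[-0.199, 0.98, -0.0], [0.98, 0.199, 0.0], [0.0, -0.0, -1.0]]
force: [0.3, -1.1, -3.0]
grip_width: 0.0434
grasp_force: 63.3
```

Inside the rim with no contact force. I'll go down to the floor.

Emit:
{"method": "drive_tool", "body": {"rows": [0,0,-0.1,0,0,0,0,0,-0.2,0,0,0,0,0,-0.28,0,0,0,0,0,-0.3,0,0,0,0,0,-0.32,0,0,0,0,0,-0.32,0,0,0]}}

```text
clock: 21.65
ee_pos: [0.5156, 0.0372, 0.0698]
tcp_rot: [[-0.199, 0.98, 0.0], [0.98, 0.199, -0.0], [-0.0, 0.0, -1.0]]
force: [-5.3, -0.3, 8.3]
grip_width: 0.0434
grasp_force: 64.7
```

Emit:
{"method": "drive_tool", "body": {"rows": [0,0,-0.02,0,0,0,0,0,-0.02,0,0,0,0,0,-0.02,0,0,0,0,0,0,0,0,0,0,0,0,0,0,0], "jaw": 0}}

```text
clock: 22.07
ee_pos: [0.5159, 0.0372, 0.0694]
tcp_rot: [[-0.199, 0.98, 0.0], [0.98, 0.199, -0.0], [-0.0, 0.0, -1.0]]
force: [0.1, 0.3, -0.1]
grip_width: 0.0855
grasp_force: 0.0
```

Emit:
{"method": "drive_tool", "body": {"rows": [0,0,1,0,0,0,0,0,2.2,0,0,0,0,0,3.5,0,0,0,0,0,4,0,0,0,0,0,4,0,0,0]}}

```text
clock: 22.48
ee_pos: [0.5175, 0.0371, 0.1931]
tcp_rot: [[-0.199, 0.98, 0.006], [0.98, 0.199, -0.001], [-0.002, 0.006, -1.0]]
force: [-0.1, 0.3, 0.0]
grip_width: 0.0855
grasp_force: 0.0
```

```bash
python3 - <<'E'
from h import *
a=vision.grab_frame("wrist"); cv2.imwrite("pics/w8.png",cv2.resize(a[20:330,100:420,::-1],None,fx=1.8,fy=1.8,interpolation=2))
E
```

```text
(no output)
```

View pics/w8.png

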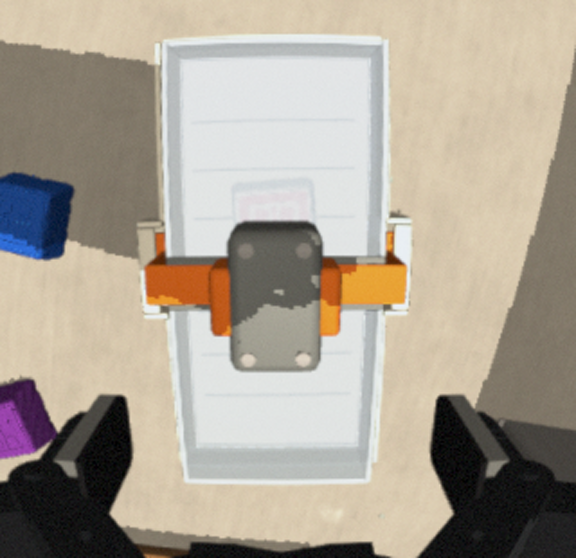

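The cover sits squarely in the tray, both buttons are out symmetrically and both tongues are under the catches at (150,270) and (400,270). Next I'll grip the handle by its plain end faces and drag.

Emit:
{"method": "drive_tool", "body": {"rows": [-0.02,0.06,0,0,0,1.571,-0.02,0.06,0,0,0,1.571,-0.02,0.06,0,0,0,1.571,-0.02,0.06,0,0,0,1.571,-0.02,0.06,0,0,0,1.571,-0.02,0.06,0,0,0,1.571,-0.02,0.06,0,0,0,1.571,-0.02,0.06,0,0,0,1.571,-0.02,0.06,0,0,0,1.571,-0.02,0.06,0,0,0,1.571]}}

```text
clock: 23.37
ee_pos: [0.5146, 0.0391, 0.1879]
tcp_rot: [[-0.993, 0.114, -0.002], [0.114, 0.993, 0.0], [0.002, -0.0, -1.0]]
force: [0.5, 0.0, 1.1]
grip_width: 0.0849
grasp_force: 0.0
```

Emit:
{"method": "drive_tool", "body": {"rows": [0,0,0,0,0,0.33,0,0,0,0,0,0.33,0,0,0,0,0,0.33,0,0,0,0,0,0.33]}}

```text
clock: 23.7
ee_pos: [0.5146, 0.0391, 0.1881]
tcp_rot: [[-0.977, -0.211, -0.002], [-0.211, 0.977, 0.0], [0.002, 0.001, -1.0]]
force: [-0.9, 0.8, 0.2]
grip_width: 0.0854
grasp_force: 0.0
```

Emit:
{"method": "drive_tool", "body": {"rows": [0,0,-1,0,0,-0.007,0,0,-2.2,0,0,-0.007,0,0,-3.2,0,0,-0.007,0,0,-3.8,0,0,-0.007,0,0,-4.07,0,0,-0.007,0,0,-4.07,0,0,-0.007]}}

```text
clock: 24.2
ee_pos: [0.5138, 0.0392, 0.0654]
tcp_rot: [[-0.98, -0.199, -0.003], [-0.199, 0.98, 0.0], [0.003, 0.001, -1.0]]
force: [-0.5, 0.3, -0.7]
grip_width: 0.0853
grasp_force: 0.0
```

Emit:
{"method": "drive_tool", "body": {"rows": [0,0,0,0,0,0,0,0,0,0,0,0,0,0,0,0,0,0,0,0,0,0,0,0], "jaw": 255}}

```text
clock: 24.53
ee_pos: [0.5157, 0.0391, 0.0684]
tcp_rot: [[-0.98, -0.2, 0.002], [-0.2, 0.98, -0.0], [-0.002, -0.0, -1.0]]
force: [-1.5, -0.4, 8.0]
grip_width: 0.0691
grasp_force: 69.7
```

```bash
python3 - <<'E'
from h import *
np.set_printoptions(precision=4,suppress=True)
b=vision.grab_frame("top")
cv2.imwrite("pics/t9.png",cv2.resize(b[75:240,110:290,::-1],None,fx=4,fy=3.5,interpolation=2)[:, :])
E
```

```text
(no output)
```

View pics/t9.png

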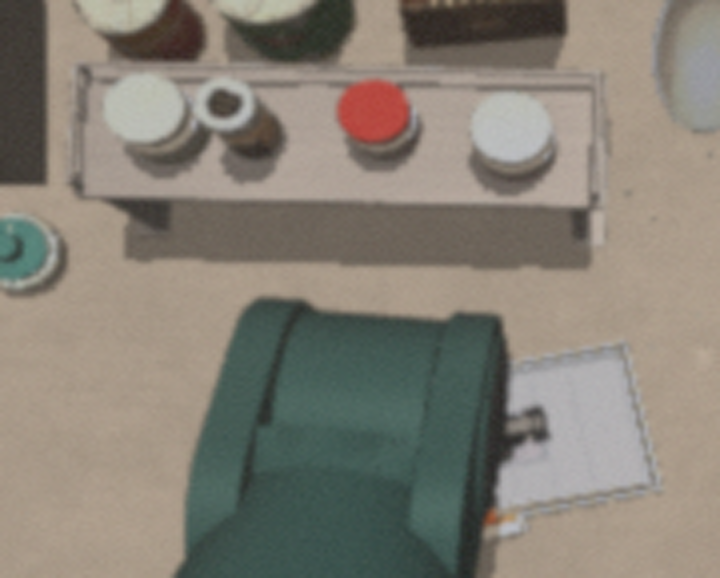

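The shelf plate's front edge runs from (83,197) to (590,205), its back edge from about (95,80) to (590,92), and the jars stand well inside. The arm hides part of the carrier.

```bash
python3 - <<'E'
from h import *
np.set_printoptions(precision=4,suppress=True)
Q=lambda l,z:toplane("top",np.c_[110+np.array(l)[:,0]/4,75+np.array(l)[:,1]/3.5],z)
r=Q([(83,197),(590,205)],.145);print(r,np.linalg.norm(r[0]-r[1])); d=r[0]-r[1]
a=np.arctan2(-d[0],d[1]);print(np.degrees(a)); m=r.mean(0); c=m+.055*np.array([np.cos(a),np.sin(a),0]); print("centre",c,"bay",c-.043*np.array([np.cos(a),np.sin(a),0]))
m0=vision.masks_of("riser","top")[0]["pixels"]; q=np.argwhere(m0)[:,::-1]; 
for u in (140,160,180,200,220,240,250): 
    v=q[q[:,0]==u][:,1]; print(u,v.min(),v.max(),toplane("top",[u,v.max()+.5],.145)[0])
print(np.degrees(0), proj("top",[[.70,-.06,.145],[.7,.31,.145]]))
E
```

```text
[[ 0.7115  0.3075  0.145 ]
 [ 0.7058 -0.0553  0.145 ]] 0.36282431608608157
-0.8962554101717122
centre [0.7636 0.1252 0.145 ] bay [0.7206 0.1259 0.145 ]
140 91 135 [0.6993 0.2804 0.145 ]
160 93 131 [0.7111 0.2233 0.145 ]
180 93 133 [0.7054 0.1658 0.145 ]
200 94 132 [0.7085 0.1087 0.145 ]
220 93 133 [0.7057 0.0515 0.145 ]
240 95 134 [ 0.703  -0.0056  0.145 ]
250 94 135 [ 0.7002 -0.034   0.145 ]
0.0 [[259.1332 135.5912]
 [129.7247 135.2398]]
```

Emit:
{"method": "drive_tool", "body": {"rows": [0.2,0.2,0,0,0,-0.015,0.6,0.5,0,0,0,-0.04,1.0,0.85,0,0,0,-0.065,1.4,1.2,0,0,0,-0.09,1.8,1.6,0,0,0,-0.12,2.2,2.0,0,0,0,-0.15,2.6,2.4,0,0,0,-0.18,3.0,2.75,0,0,0,-0.21,3.3,2.93,0,0,0,-0.218,3.3,2.93,0,0,0,-0.218]}}

```text
clock: 25.47
ee_pos: [0.6154, 0.1279, 0.0684]
tcp_rot: [[-1.0, 0.016, 0.002], [0.016, 1.0, 0.0], [-0.002, 0.0, -1.0]]
force: [-1.1, 4.9, 6.7]
grip_width: 0.0685
grasp_force: 69.8
```

Emit:
{"method": "drive_tool", "body": {"rows": [0,0,0,0,0,0,0,0,0,0,0,0]}}

```text
clock: 25.63
ee_pos: [0.615, 0.1276, 0.0684]
tcp_rot: [[-1.0, 0.015, 0.002], [0.015, 1.0, 0.001], [-0.002, 0.001, -1.0]]
force: [1.1, 5.1, 6.1]
grip_width: 0.0689
grasp_force: 69.6
```

Emit:
{"method": "drive_tool", "body": {"rows": [0,0,0,0,0,0,0,0,0,0,0,0,0,0,0,0,0,0,0,0,0,0,0,0], "jaw": 0}}

```text
clock: 25.97
ee_pos: [0.6141, 0.1268, 0.0672]
tcp_rot: [[-1.0, 0.016, -0.0], [0.016, 1.0, -0.0], [-0.0, -0.0, -1.0]]
force: [0.6, 0.2, -0.1]
grip_width: 0.0854
grasp_force: 0.0
```

Emit:
{"method": "drive_tool", "body": {"rows": [0,0,1,0,0,0,0,0,2,0,0,0,-0.8,0,2.6,0,0,0,-2,0,2.6,0,-0.1,0,-3.2,0,2.6,0,-0.2,0,-3.9,0,2,0,-0.2,0,-3.9,0,2,0,-0.2,0]}}

```text
clock: 26.55
ee_pos: [0.483, 0.1261, 0.1209]
tcp_rot: [[-0.983, 0.015, 0.186], [0.015, 1.0, -0.001], [-0.186, 0.001, -0.983]]
force: [0.8, 0.1, -0.9]
grip_width: 0.0859
grasp_force: 0.0
```

```bash
python3 - <<'E'
from h import *
s=manip.observe(); print(s["clock"],s["ee_pos"].round(4),s["tcp_rot"].round(3),s["joints"].round(2)) if hasattr(s["ee_pos"],"round") else print(s)
a=vision.grab_frame("wrist"); cv2.imwrite("pics/w10.png",cv2.resize(a[:,:,::-1],None,fx=1.5,fy=1.5,interpolation=2))
E
```

```text
26.55 [0.483  0.1261 0.1209] [[-0.983  0.015  0.186]
 [ 0.015  1.    -0.001]
 [-0.186  0.001 -0.983]] [ 0.1   0.17 -0.52  0.7  -0.02  0.12]
```

View pics/w10.png

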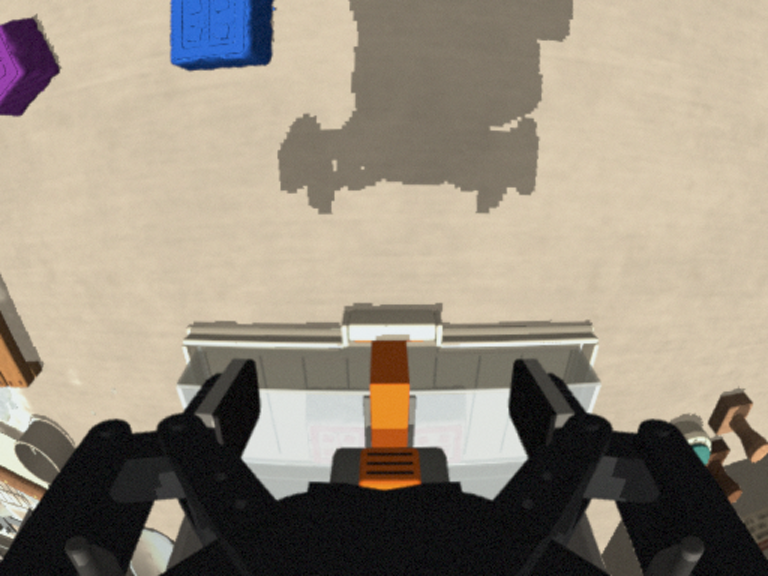

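The near rim is level at v≈330, with the catch centred between the fingers at u≈392, so it is square to the tool. I'll lower the fingers and push.

Emit:
{"method": "drive_tool", "body": {"rows": [0,0,-1,0,0,0,0,0,-2.2,0,0,0,0,0,-3.2,0,0,0,0,0,-3.7,0,0,0,0,0,-3.7,0,0,0,0,0,-3.7,0,0,0]}}

```text
clock: 27.1
ee_pos: [0.4973, 0.1269, 0.016]
tcp_rot: [[-0.98, 0.016, 0.197], [0.016, 1.0, -0.0], [-0.197, 0.003, -0.98]]
force: [0.2, 0.3, 0.3]
grip_width: 0.0851
grasp_force: 0.0
```

Emit:
{"method": "drive_tool", "body": {"rows": [0.6,0,0,0,0,0,1.0,0,0,0,0,0,1.3,0,0,0,0,0,1.6,0,0,0,0,0,2.0,0,0,0,0,0,2.4,0,0,0,0,0,2.8,0,0,0,0,0,3.2,0,0,0,0,0,3.6,0,0,0,0,0,4.0,0,0,0,0,0]}}

```text
clock: 27.93
ee_pos: [0.6164, 0.127, 0.0166]
tcp_rot: [[-0.98, 0.015, 0.197], [0.016, 1.0, 0.0], [-0.197, 0.003, -0.98]]
force: [-9.7, -0.7, 6.2]
grip_width: 0.0851
grasp_force: 4.8
```

```bash
python3 - <<'E'
from h import *
a=vision.grab_frame("wrist"); b=vision.grab_frame("side")
A=cv2.resize(a[150:384,60:450,::-1],None,fx=1.5,fy=1.5,interpolation=2); B=cv2.resize(b[110:230,190:385,::-1],None,fx=3,fy=2,interpolation=2)
cv2.imwrite("pics/w11.png",np.vstack([A,B]))
E
```

```text
(no output)
```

View pics/w11.png

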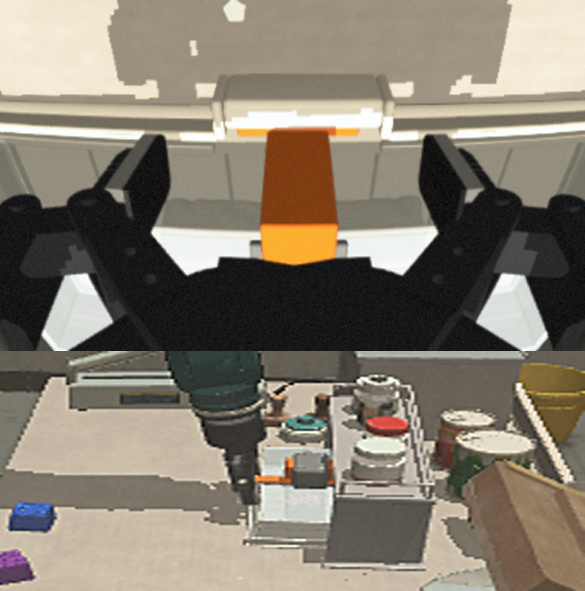

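The fingertips ride above the rim and push on the cover wall. Open, the tips stand about 13 mm farther back. I'll back off and go lower.

Emit:
{"method": "drive_tool", "body": {"rows": [-0.6,0,0,0,0,0,-1.3,0,0,0,0,0,-1.3,0,0,0,0,0,-1.3,0,-0.3,0,0,0,-1.3,0,-0.55,0,0,0,-1.3,0,-0.65,0,0,0,-1.3,0,-0.65,0,0,0]}}

```text
clock: 28.62
ee_pos: [0.578, 0.1269, -0.0045]
tcp_rot: [[-0.98, 0.016, 0.197], [0.016, 1.0, -0.0], [-0.197, 0.003, -0.98]]
force: [-1.0, -0.1, -0.8]
grip_width: 0.0852
grasp_force: 0.0
```

Emit:
{"method": "drive_tool", "body": {"rows": [0.4,0,0,0,0,0,0.7,0,0,0,0,0,0.9,0,0,0,0,0,1.1,0,0,0,0,0,1.3,0,0,0,0,0,1.5,0,0,0,0,0,1.7,0,0,0,0,0,1.7,0,0,0,0,0]}}

```text
clock: 29.28
ee_pos: [0.6295, 0.1269, -0.0037]
tcp_rot: [[-0.98, 0.016, 0.198], [0.016, 1.0, -0.0], [-0.198, 0.003, -0.98]]
force: [-1.2, 0.8, -0.8]
grip_width: 0.0853
grasp_force: 0.1
```

Emit:
{"method": "drive_tool", "body": {"rows": [0.1,0,0,0,0,0,0.2,0,0,0,0,0,0.3,0,0,0,0,0]}}

```text
clock: 29.53
ee_pos: [0.6369, 0.127, -0.0038]
tcp_rot: [[-0.98, 0.015, 0.196], [0.016, 1.0, -0.0], [-0.196, 0.003, -0.981]]
force: [-6.5, 0.1, 0.6]
grip_width: 0.0856
grasp_force: 3.3
```

Emit:
{"method": "drive_tool", "body": {"rows": [0.1,0,0,0,0,0,0.2,0,0,0,0,0,0.25,0,0,0,0,0]}}

```text
clock: 29.78
ee_pos: [0.6434, 0.1269, -0.0042]
tcp_rot: [[-0.981, 0.015, 0.194], [0.016, 1.0, -0.0], [-0.194, 0.003, -0.981]]
force: [-18.9, 0.4, 9.7]
grip_width: 0.0851
grasp_force: 8.3
```

Emit:
{"method": "drive_tool", "body": {"rows": [0.06,0,0,0,0,0,0.12,0,0,0,0,0]}}

```text
clock: 29.95
ee_pos: [0.6436, 0.127, -0.0053]
tcp_rot: [[-0.982, 0.015, 0.189], [0.015, 1.0, -0.0], [-0.189, 0.003, -0.982]]
force: [-34.2, -0.0, 12.0]
grip_width: 0.0853
grasp_force: 15.9
```

It has met the rail: the TCP stalled and the force rose. I'll back off, retreat and look.

Emit:
{"method": "drive_tool", "body": {"rows": [-0.3,0,0,0,0,0,-1,0,0,0,0,0,-2,0,0.3,0,0,0,-3,0,1,0,0,0,-4,0,2,0,0,0,-4.5,-1,3.2,0,0,0,-5,-2.2,4.5,0,0,0,-6,-3.4,5.5,0,0,0,-7,-4.6,6,0,0,0,-7.5,-5.8,6,0,0,0]}}

```text
clock: 30.78
ee_pos: [0.4415, -0.0174, 0.171]
tcp_rot: [[-0.979, 0.014, 0.203], [0.014, 1.0, -0.001], [-0.202, 0.002, -0.979]]
force: [1.7, -0.5, 0.1]
grip_width: 0.0853
grasp_force: 0.0
```

Emit:
{"method": "drive_tool", "body": {"rows": [0,-1.2,0,0,0,0,0,-2.4,0,0,0,0,0,-3.6,0,0,0,0,0,-4.8,0,0,0,0,0,-6,0,0,0,0]}}

```text
clock: 31.2
ee_pos: [0.4415, -0.199, 0.169]
tcp_rot: [[-0.98, 0.016, 0.2], [0.016, 1.0, -0.001], [-0.2, 0.002, -0.98]]
force: [1.0, -0.6, 0.3]
grip_width: 0.0856
grasp_force: 0.0
```

```bash
python3 - <<'E'
from h import *
print(manip.observe()["clock"])
a=vision.grab_frame("top"); b=vision.grab_frame("side")
A=cv2.resize(a[75:200,110:290,::-1],(780,330),interpolation=2); B=cv2.resize(b[100:220,255:385,::-1],None,fx=2.2,fy=2.2,interpolation=2)
B=cv2.copyMakeBorder(B,0,0,0,780-B.shape[1],0); cv2.imwrite("pics/f12.png",np.vstack([A,B]))
E
```

```text
31.2
```

View pics/f12.png

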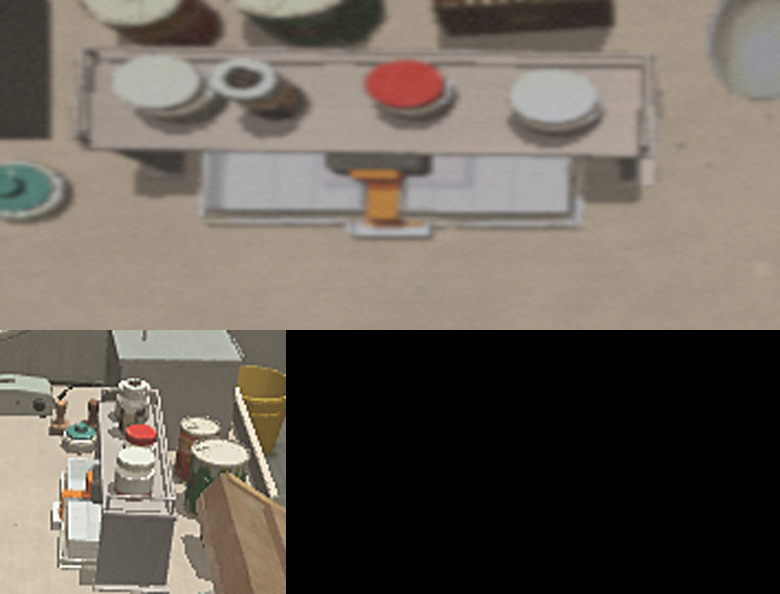

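The carrier sits under the shelf with its near rim running (202,216) to (580,224), the strap latched at the catch, and the jars unmoved. I'll do a numeric check.

```bash
python3 - <<'E'
from h import *
np.set_printoptions(precision=4,suppress=True)
Q=lambda l,z:toplane("top",np.c_[110+np.array(l)[:,0]*180/780,75+np.array(l)[:,1]*125/330],z)
for l,z in(([(202,216),(580,224)],.019),([(90,150),(645,157)],.145)):
    r=Q(l,z); d=r[0]-r[1]; print(r,r.mean(0),np.degrees(np.arctan2(-d[0],d[1])))
im=vision.grab_frame("top"); g=im.astype(float).mean(2)
# subpixel: vertical position of bright rim line
xs=list(range(160,188))+list(range(214,240)); ys=[]
for u in xs:
    col=g[148:166,u]; ys.append(148+np.argmax(np.diff(col)*-1))
p=np.polyfit(xs,ys,1); e=toplane("top",[[160,np.polyval(p,160)],[240,np.polyval(p,240)]],.019); d=e[0]-e[1]; print(e,np.degrees(np.arctan2(-d[0],d[1])))
xs=list(range(140,250)); ys=[]
for u in xs: col=g[126:140,u]; ys.append(126+np.argmax(abs(np.diff(col))))
p=np.polyfit(xs,ys,1); e=toplane("top",[[140,np.polyval(p,140)],[250,np.polyval(p,250)]],.145); d=e[0]-e[1]; print(e,np.degrees(np.arctan2(-d[0],d[1])))
E
```

```text
[[ 0.6578  0.2687  0.019 ]
 [ 0.6491 -0.0104  0.019 ]] [0.6535 0.1291 0.019 ] -1.7803388872362143
[[ 0.7099  0.3073  0.145 ]
 [ 0.7032 -0.0592  0.145 ]] [0.7066 0.1241 0.145 ] -1.0487301881503832
[[0.6707 0.2582 0.019 ]
 [0.6672 0.002  0.019 ]] -0.7716858399213096
[[ 0.7148  0.2809  0.145 ]
 [ 0.7111 -0.034   0.145 ]] -0.6765574352638126
```

```bash
python3 -c "
from rig import manip
print(manip.finish_job())"
```

```text
the job is handed in; nothing more can be done
None
```

Job handed in: both rice cakes stand in the carrier, the cover is back on with both catches looking latched, and the carrier is against the back rail, square to within about 1° and 5 mm off centre, with the jars apparently undisturbed.

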